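# Set the plate warmer and press its label holder home

### The job

Put the plate warmer into service: turn its thermostat knob until the pointer stands on the one long, thick scale mark (incubation temperature). Then take the wide label holder out of the wooden stand and push it, card facing out (away from the warmer), down behind the springy lip of the label channel on the warmer's front edge, upright and about centred along the channel, until it sits fully home on the rubber strip. Finish still gripping it and pressing it down with about 15 N, for I will fix it there myself; leave the narrow holders, the dishes and the marker pen where they are.

Things in the scene. Friction and masses are not known exactly. Their poses are not given: they have to be found in the camera images.
- warmer: Plate warmer, a low fixed box 200 (x) x 350 (y) x 100 mm. Origin: centre of its underside; front faces its -x (the robot), +y is its left. For y from -65 to 175 mm a deck, top at z = 100 mm, clear of dishes for x below -5 mm (stacks behind). For y from -175 to -65 mm a grey panel sloping 0.26 rad down to the front, with knob and scale. The label channel hooks on the deck's front edge.
- thermostat (a joint): Knob angle, rad, 0 to 6, growing clockwise seen from above; stays where left (stiff, about 0.05 N m). Pointer at 0: down the panel, to the warmer's -x; at 1.57: to its left (+y); at 3.14: up the panel. 13 white scale marks from 0.6 to 5.4 rad, 0.4 apart; the sixth, at 2.60 rad, is the long, thick incubation mark. Starts between 1.15 and 2.1.
- thermostat_grip (a point): On the knob's axis, where the TCP should grip. Turns with the knob: z is the axis, out of the panel (0.26 rad from vertical, leaning to the warmer's -x); x runs along the black grip bar, white pointer line at its -x end. Bar 42 mm long (x), 14 mm wide (y), 32 mm tall, its top 7 mm above this point; a skirt disc of radius 22 mm lies 23 mm below it.
- channel: Aluminium label channel, fixed, 110 mm long (y). Origin: mid-slot, on the free top of the rubber strip at its bottom; z up, x to the warmer. Back wall at x = 2.75 mm up to z = 46, then a 45 degree slope to a hook on the deck, top at z = 53. In front a sprung grey lip: bead at z = 14 mm, 4.2 mm from the back wall, yields to the 5 mm tongue (2 to 7 N of rub), flares above to x = -10 mm at z = 25.
- cushion: Black rubber strip in the bottom of the channel, 5 x 106 mm; origin in the middle of its top, at the channel's origin when not pressed. Soft: it starts to give at about 2 N, then 1 mm per 3.5 N, at most 4 mm.
- holder: Wide label holder: upright grey plate 76 mm wide (y), 5 mm thick (x), 92 mm tall, about 45 g. Origin: middle of its bottom edge, z up. Lowest 4 mm thinned to 2.6 mm; plain tongue below z = 25 mm (goes behind the lip); framed paper card on the front (-x) face from z = 25 to 58 mm; plain tab 34 mm wide above, for the fingers. Starts standing in the stand's groove, in any of its three places.
- holder_tab (a point): Point of the wide holder's tab to grip, on its mid-plane, 80 mm above its bottom edge and 12 mm below its top; axes as the holder's. With the TCP here the fingertips are 61 mm above the bottom edge, 8 mm over the channel's hook when it is home.
- holder_card (a point): Middle of the card on the holder's front face, 3 mm in front (-x) of its mid-plane, 40 mm above its bottom edge.
- stand: Wooden stand, 60 (x) x 270 (y) x 30 mm, fixed, with one groove along y, 6.5 mm wide and 24 mm deep, in which the three holders stand on edge side by side, 85 mm apart, cards facing the stand's -x. Origin: centre of its underside.
- tag_a: Narrow label holder, 50 mm wide, 92 mm tall, otherwise like the wide one; leave it in the stand.
- tag_b: Narrow label holder, 50 mm wide, 82 mm tall; leave it in the stand.
- dishes_a: Stack of three culture dishes, 90 mm across, 45 mm tall, on the warmer's deck; leave alone. Origin: centre of its underside.
- dishes_b: Stack of two culture dishes, 30 mm tall, on the warmer's deck; leave alone.
- dish_c: Single culture dish, 90 mm across, 15 mm tall, on the bench in front; leave alone.
- marker: Marker pen, 135 mm long, 18 mm tall, lying on the bench in front; leave alone.

How it is judged (in metres and radians):
On the way, in this order (a step that is already met when the one before it is completed fails the run):
1. the thermostat pointer stands on the long mark (within 0.12 rad) (value of joint thermostat between 2.48 and 2.72 rad), for 0.3 s.
2. the wide holder is lifted clear of the stand, the pointer still on the mark (all of step 1 and z of holder in the frame of stand above 0.035 m), for 0.1 s.
At the end, for the whole second after the job is handed in: Pointer within 0.12 rad of the long mark; wide holder behind the lip, card out, bottom edge pressed into the rubber strip with 3 to 30 N, within 15 mm of the channel's middle, 0.12 rad of upright and 0.1 rad of parallel, at rest, gripper still on it (all of step 1 and z of holder in the frame of channel between -0.007 and 0.0005 m and x of holder in the frame of channel between -0.003 and 0.003 m and y of holder in the frame of channel between -0.015 and 0.015 m and x of holder_card in the frame of channel below 0 m and angle between holder's own z axis and vertical below 0.12 rad and angle between the y axis of holder and the y axis of channel, either way round below 0.1 rad and contact force between holder and cushion between 3 and 30 N and contact force between the fingers and holder above 2 N and linear speed of holder below 0.02 m/s); the arm keeps its last pose, push and grip.
It fails at once if a narrow label holder was disturbed (moved over 20 mm) (distance of any of tag_a, tag_b from where it was at the start of the episode above 0.02 m).
It fails at once if dishes or the marker were disturbed (moved over 20 mm) (distance of any of dishes_a, dishes_b, dish_c, marker from where it was at the start of the episode above 0.02 m).
It also fails if it takes over 64 s, if anything falls off the work surface, if the arm or the gripper's body presses on something with over 40 N, if the wrist force passes 120 N, or if a joint passes its speed limit or range.

### The arm

A 6-joint arm with a two-finger parallel gripper is mounted at the origin on the work surface. World frame = base frame: x ahead of the robot, y to its left, z up, the work surface at z = 0. Lengths are in m, angles in degrees, forces in N, time in s.
With the tool pointing down it reaches from about 0.25 to 0.775 m from the base axis. Payload 8.9 kg.
Tool frame: the origin (TCP) lies between the finger pads, 19 mm behind the fingertips; this is the grasp point; z points along the fingers, y is the line along which they close (so a half turn about z gives the same grasp; the last joint's range is limited). The gripper opens to 85 mm and grips with 20 to 120 N. Pads are 22 mm wide; open, the fingers measure 114 mm over their backs; the gripper's body (76 mm by 85 mm) begins 54 mm behind the grasp point. The pads swing forward as they close: fully open they stand 13 mm farther back than shut.
Start: joints at [-72.382, 16.656, -8.789, 64.555, 0, 82.019], TCP at [0.227, -0.473, 0.25] pointing down, gripper open.
Joint ranges: [-144.48, 144.48], [-52.06, 99.96], [-74.48, 78.29], [-112.23, 115.85], [-86.99, 84.42], [-180, 180]. Speed limits (degrees/s): [127.2, 127.2, 159.86, 180, 180, 180].

### API

Orientations are given as a 3x3 rotation matrix whose columns are the frame's x, y, z axes.
In Python, from cell import arm, eyes, workorder gives the robot as it stands.
- The arm moves only by the tool send_rows, never from a script. Its argument "motion" is a list of rows, each a list of 4 numbers: the shift along the tool's x, y, z in m, then the turn about the tool's z in rad. A call has exactly 10 rows; each row is the pose to reach, as a shift and turn from the pose commanded when the call began, along the tool's axes at that moment; what a row does not reach only later rows make up. A row lasts 1/12 s, in which the tool goes at most 41.7 mm and 7.16 degrees, less where a joint would pass 70% of its speed; a pose out of reach is approached as far as the arm can. A call with a gripper value outside its range is refused whole. "grip" is the opening, from 0 (shut) to 1 (fully open), set as the call begins (left out, the last holds). The fingers move at their own pace and stop on an object; "grip_force" is the grip in N (left out, the last holds). Time passes only in rows, so rows that repeat a pose let the fingers close, or fill a call up. It gives the time, the measured TCP pose, the force, the opening and the grip force at its end, in the units of the state.
- arm.get_obs(): the state, without advancing time (a new reading comes with each control period).
- eyes.snapshot(name): name is "side" or "top" or "wrist"; returns the picture (400x640x3 uint8, blue, green, red); there is no depth.
- eyes.camera_params(name): a dict with "fx", "fy", "cx", "cy" (pixels), "R" (3x3) and "t" (3): a world point X has camera coordinates R X + t; the wrist camera has in their place "mount" (4x4, takes a point from camera to tool coordinates, whose origin is the TCP and whose axes are the flange's). Camera axes: x right, y down, z forward; pixel columns grow to the right and rows downward; lengths in m; the calibration is good to about 2 mm. A picture is of the moment at which its call begins: read the wrist's pose just before it. camera_params takes no time and is no camera call.
- workorder.sign_off(): hands the job in; it is judged then, once.
The state is a dict: "time": time; "q": joint angles; "qvel": joint speeds; "tau": joint torques, N m; "eef_pos": TCP position; "tcp_rot": TCP orientation; "force": force on the tool from outside, world axes, zero at the start; "ft_torque": the same for the moment, N m; "grip_width": opening from 0.0 (shut) to 1.0 (fully open); "finger_force": force on a finger pad.
Only numpy, scipy, OpenCV 4.12 (cv2) and the standard library are available. Lean on these libraries where they do the work, as an engineer would, in place of code of your own. Each camera call takes 0.05 s, during which the arm holds its last target. There are 200 camera calls.

## Working session

There is one attempt and no reset: what is moved stays moved. The work goes in short steps, Python scripts to look and compute and a tool call to move; the robot and the scene stay as the last step left them, time stands still between calls to the robot, and variables do not carry over. Pictures are saved under pics/ and viewed, at most 10 in all, crops included, and the job is handed in when it is done.

Besides the shell and the picture viewer there is one more tool, called after "Request:" as a command line: name --pt "numbers of a row" for each row, then --argument value for the rest. send_rows: Moves the arm, as the interface text tells. Its arguments: {"type":"object","properties":{"motion":{"type":"array"},"grip":{"type":"number"},"grip_force":{"type":"number"}},"required":["motion"]}

```bash
mkdir -p pics; ls; python3 - <<'E'
from cell import arm, eyes
import cv2, numpy as np
for n in ["top","side"]:
    cv2.imwrite(f"pics/{n}0.png",eyes.snapshot(n)); p=eyes.camera_params(n)
    print(n,{k:np.round(v,4).tolist() for k,v in p.items()})
print({k:np.round(v,4).tolist() for k,v in eyes.camera_params("wrist").items()})
o=arm.get_obs(); print(o)
E
```

```text
pics
top {'fx': 379.799, 'fy': 379.799, 'cx': 318.8838, 'cy': 200.1927, 'R': [[-0.0119, -0.9992, -0.0381], [-0.9933, 0.0162, -0.1141], [0.1146, 0.0365, -0.9927]], 't': [0.0912, 0.5612, 0.7941]}
side {'fx': 482.0431, 'fy': 482.0431, 'cx': 317.6979, 'cy': 194.635, 'R': [[-0.9203, -0.3911, 0.0059], [-0.2661, 0.6149, -0.7424], [0.2867, -0.6848, -0.67]], 't': [0.5359, 0.185, 0.9073]}
{'fx': 298.2967, 'fy': 298.2967, 'cx': 320.2941, 'cy': 202.5658, 'mount': [[0.0004, -0.9621, -0.2727, 0.0692], [1.0, 0.0, 0.0012, -0.0006], [-0.0012, -0.2727, 0.9621, -0.1239], [0.0, 0.0, 0.0, 1.0]]}
{'time': 0.1, 'q': array([-7.23816314e+01,  1.66862147e+01, -8.82394354e+00,  6.45565879e+01,
       -9.25991518e-04,  8.20199770e+01]), 'qvel': array([-0.05467639, -0.04530119,  0.16957035, -0.04518866,  0.16456055,
       -0.05695882]), 'tau': array([ 1.24467006e-03, -5.37978351e+01,  3.31917679e+01,  9.38894344e-03,
       -1.86747902e-04, -1.38898194e-06]), 'eef_pos': array([ 0.22673121, -0.47311736,  0.24950332]), 'tcp_rot': array([[ 9.01844678e-01,  4.32060229e-01, -3.68002464e-04],
       [ 4.32060361e-01, -9.01844012e-01,  1.10540584e-03],
       [ 1.45721081e-04, -1.15590365e-03, -9.99999321e-01]]), 'force': array([ 0.00595276, -0.0566082 , -0.51234406]), 'ft_torque': array([-0.00366426,  0.01957315,  0.0056651 ]), 'finger_force': 0.0, 'grip_width': 1.004950784101693}
```

View pics/top0.png

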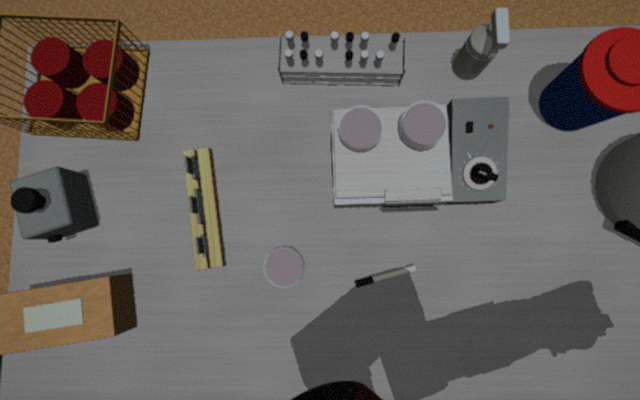

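View pics/side0.png

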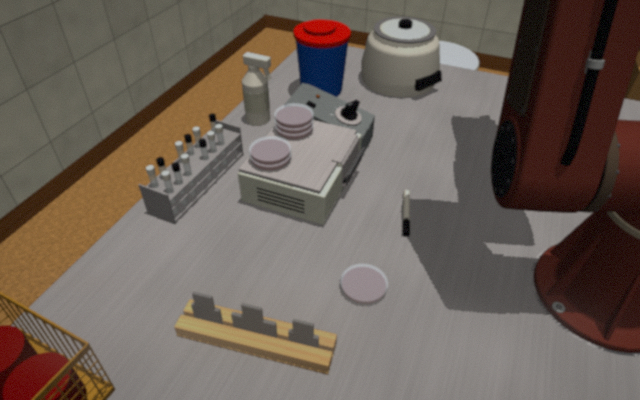

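Top view: warmer at upper right (deck corners ≈(332,108), (450,205)), knob ≈(481,173), channel ≈(412,197), stand ≈(203,208) on the left with the widest holder in the middle. The side view shows the same, with the wide holder at (253,320), in the middle place.

```bash
cat > h.py <<'E'
from cell import arm, eyes
import cv2, numpy as np
def cam(n,obs=None):
    p=eyes.camera_params(n)
    if n=="wrist":
        M=np.array(p["mount"]); T=np.eye(4); T[:3,:3]=obs["tcp_rot"]; T[:3,3]=obs["eef_pos"]
        W=T@M; R=W[:3,:3].T; t=-R@W[:3,3]
    else: R=np.array(p["R"]); t=np.array(p["t"])
    return p["fx"],p["fy"],p["cx"],p["cy"],R,t
def plane(c,u,v,z):
    fx,fy,cx,cy,R,t=c; C=-R.T@t; d=R.T@np.array([(u-cx)/fx,(v-cy)/fy,1]); return C+d*(z-C[2])/d[2]
def proj(c,X):
    fx,fy,cx,cy,R,t=c; q=R@np.asarray(X)+t; return np.array([fx*q[0]/q[2]+cx,fy*q[1]/q[2]+cy])
E
python3 - <<'E'
from h import *
t=cam("top"); s=cam("side")
for c in(t,s): print("C",np.round(-c[4].T@c[5],3))
for nm,c,u,v,z in [("deckfl",t,333,204,.1),("deckbl",t,332,108,.1),("deckfr",t,450,202,.1),("knob",t,481,173,.09),("chan L",t,386,197,.1),("chan R",t,438,196,.1),("stand ul",t,183,151,.03),("ur",t,209,148,.03),("ll",t,196,269,.03),("lr",t,223,266,.03),("dish",t,284,267,0.01),("mark",t,385,276,.01)]:
    print(nm,np.round(plane(c,u,v,z),3))
a=cv2.imread("pics/top0.png"); b=cv2.imread("pics/side0.png")
A=cv2.resize(a[90:215,320:520],(800,500)[:2],interpolation=cv2.INTER_CUBIC)[:, :]
A=cv2.resize(A,(480,300)); B=cv2.resize(a[140:280,170:240],(320,600)[:2] if 0 else (300,600),interpolation=cv2.INTER_CUBIC)
D=cv2.resize(b[285:375,165:345],(480,240),interpolation=cv2.INTER_CUBIC)
o=np.zeros((600,800,3),np.uint8); o[:300,:480]=A; o[300:540,:480]=D; o[:,490:790]=B
cv2.imwrite("pics/c1.png",np.clip(o*1.5,0,255).astype(np.uint8))
E
```

```text
C [0.468 0.053 0.856]
C [0.282 0.717 0.742]
deckfl [0.547 0.053 0.1  ]
deckbl [0.746 0.052 0.1  ]
deckfr [ 0.547 -0.178  0.1  ]
knob [ 0.606 -0.246  0.09 ]
chan L [ 0.559 -0.053  0.1  ]
chan R [ 0.559 -0.156  0.1  ]
stand ul [0.68  0.389 0.03 ]
ur [0.685 0.33  0.03 ]
ll [0.417 0.352 0.03 ]
lr [0.423 0.293 0.03 ]
dish [0.418 0.163 0.01 ]
mark [ 0.397 -0.058  0.01 ]
```

View pics/c1.png

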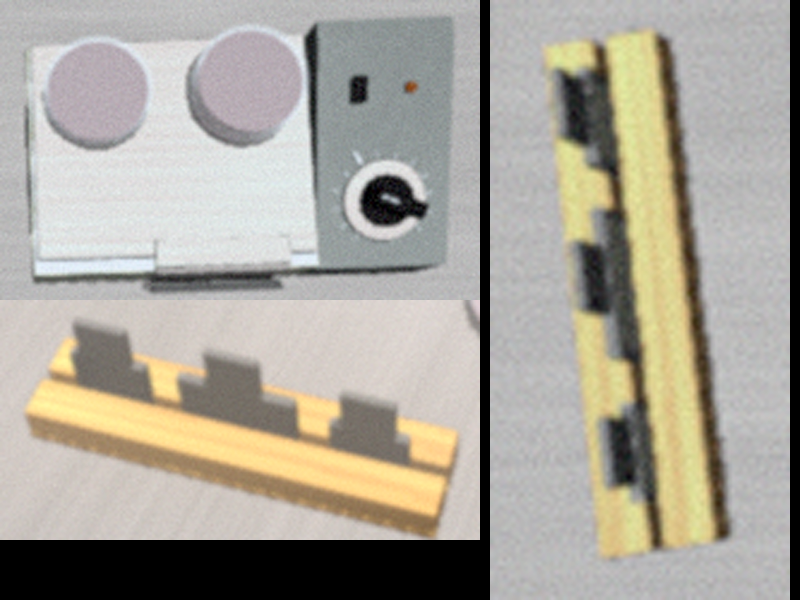

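The crop shows the long mark at upper left of the knob. The wide holder is the middle one, but no card is visible yet. I'll move over the knob for a wrist view.

Request:
send_rows --pt "0.04 -0.004 0 -0.11" --pt "0.08 -0.008 0 -0.22" --pt "0.12 -0.012 0 -0.33" --pt "0.16 -0.016 0 -0.44" --pt "0.2 -0.02 0 -0.55" --pt "0.24 -0.024 0 -0.66" --pt "0.28 -0.028 0 -0.77" --pt "0.32 -0.032 0 -0.88" --pt "0.36 -0.036 0 -1.0" --pt "0.4 -0.04 0 -1.12"

```text
time: 0.93
eef_pos: [0.5717, -0.263, 0.2497]
tcp_rot: [[-0.002, 1.0, -0.001], [1.0, 0.002, 0.0], [0.0, -0.001, -1.0]]
force: [0.3, -1.1, 0.5]
grip_width: 0.999
finger_force: 0.0
```

```bash
python3 - <<'E'
from h import *
o=arm.get_obs(); im=eyes.snapshot("wrist"); cv2.imwrite("pics/w1.png",im); np.save("w1.npy",o,allow_pickle=True)
print(o["time"],o["eef_pos"],o["tcp_rot"],o["q"])
c=cam("wrist",o)
k=proj(c,[.606,-.246,.11]); print(k,proj(c,[.55,-.1,.1]))
u,v=k.astype(int); 
x0=max(0,min(440,u-100)); y0=max(0,min(250,v-75)); print("crop",x0,y0)
B=cv2.resize(im[y0:y0+150,x0:x0+200],(400,300),interpolation=cv2.INTER_CUBIC)
cr=np.zeros((600,800,3),np.uint8); cr[:300,:400]=B; cr[300:550,:400]=cv2.resize(im,(400,250))
cr=cv2.resize(im,(800,500)); cr2=cv2.resize(im[y0:y0+150,x0:x0+200],(800,600),interpolation=cv2.INTER_CUBIC)
cv2.imwrite("pics/w1k.png",np.clip(cr2*1.3,0,255).astype(np.uint8))
E
```

```text
0.9333 [ 0.57166354 -0.26298168  0.24965876] [[-2.01243401e-03  9.99997846e-01 -5.08577438e-04]
 [ 9.99997937e-01  2.01257365e-03  2.74212983e-04]
 [ 2.75235942e-04 -5.08024553e-04 -9.99999833e-01]] [-3.13556946e+01  2.83314311e+01  8.83362270e+00  7.05352506e+01
 -1.74596697e-03  5.85289978e+01]
[358.70549256 178.78622487] [293.74110883  -4.16383834]
crop 258 103
```

View pics/w1.png

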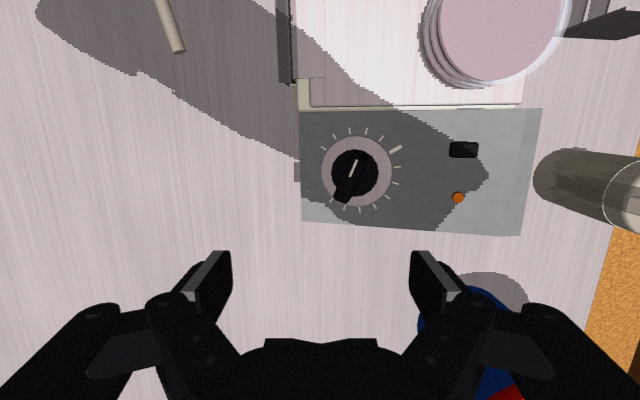

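View pics/w1k.png

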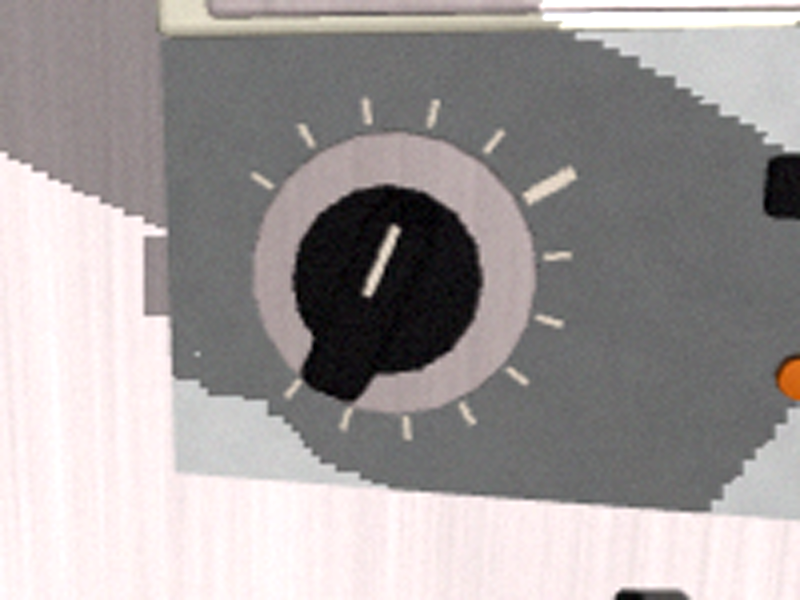

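Wrist view: knob with pointer line from crop (368,295) to (396,228) → about 1.97 rad, long mark at crop (550,185), black skirt disc centred at ≈(354.9,172.9) full-frame. Warmer is nearly square to the world axes.

```bash
cat >> h.py <<'E'
def tri(obs):  # [(cam,u,v)]
    A=np.zeros((3,3)); b=np.zeros(3); L=[]
    for c,u,v in obs:
        fx,fy,cx,cy,R,t=c; C=-R.T@t; d=R.T@np.array([(u-cx)/fx,(v-cy)/fy,1]); d/=np.linalg.norm(d)
        P=np.eye(3)-np.outer(d,d); A+=P; b+=P@C; L.append((C,d,P))
    X=np.linalg.solve(A,b); return X,[round(1e3*np.linalg.norm(P@(X-C)),1) for C,d,P in L]
E
python3 - <<'E'
from h import *
from scipy.optimize import least_squares
o=np.load("w1.npy",allow_pickle=True).item(); w=cam("wrist",o); t=cam("top"); s=cam("side")
X,r=tri([(w,356.6,171.25),(t,480.4,173.3)]); print("dial",X,r, "side px",proj(s,X))
X3,r=tri([(w,356.6,171.25),(t,480.4,173.3),(s,349,115)]); print("dial3",X3,r)
cr=lambda u,v:(258+u/4,103+v/4)
n=np.array([-np.sin(.26),0,np.cos(.26)])
def onp(u,v,P):
    fx,fy,cx,cy,R,tt=w; C=-R.T@tt; d=R.T@np.array([(u-cx)/fx,(v-cy)/fy,1]); return C+d*(n@(P-C))/(n@d)
e1=np.array([-np.cos(.26),0,-np.sin(.26)]); e2=np.array([0,1,0])
mk=[(262,180),(306,135),(366,110),(433,113),(493,141),(550,185),(558,256),(549,321),(516,376),(467,413),(407,428),(346,418),(293,386)]
Q=np.array([onp(*cr(*m),X) for m in mk]); q=np.c_[Q@e1,Q@e2]
c=least_squares(lambda p:np.hypot(*(q-p[:2]).T)-p[2],[*q.mean(0),.037]).x
print("ring r",c[2]); ctr=X+((c[0]-X@e1)*e1+(c[1]-X@e2)*e2); print("ctr",ctr)
print("mark ang",np.round(np.mod(np.arctan2(q[:,1]-c[1],q[:,0]-c[0]),6.283),2))
for h in (.028,.032,.036):
  T=ctr+n*h; a,b=[onp(*cr(*p),T) for p in((368,295),(396,228),)]
  e=onp(*cr(337,388),T); d=b-a; print(h,"top",T,"theta",np.arctan2(d@e2,d@e1),"line",(a-T)@e1,(a-T)@e2,(b-T)@e1,(b-T)@e2,"tail",(e-T)@e1,(e-T)@e2, "bar theta",np.arctan2((b-e)@e2,(b-e)@e1))
# skirt
E
```

```text
dial [ 0.60442109 -0.2412796   0.09901084] [np.float64(0.8), np.float64(0.8)] side px [348.19831134 113.85930773]
dial3 [ 0.60418581 -0.24240887  0.09550588] [np.float64(1.6), np.float64(0.4), np.float64(1.6)]
ring r 0.03747335355551049
ctr [ 0.60506698 -0.24090204  0.09918266]
mark ang [0.57 0.97 1.37 1.77 2.18 2.59 3.   3.4  3.81 4.2  4.59 4.99 5.39]
0.028 top [ 0.59786872 -0.24090204  0.12624158] theta 1.9317758489001617 line 0.0014102501235990213 -0.000194985390588015 -0.003989442926480457 0.014108020210870154 tail 0.0075671659727885605 -0.020963186293545683 bar theta 1.8891095476240558
0.032 top [ 0.5968404  -0.24090204  0.13010714] theta 1.9317758489001624 line 0.0007711372076616689 0.000582883052051425 -0.00454070585926382 0.014653186759256337 tail 0.0068278834826521915 -0.019847430848340925 bar theta 1.889109547624057
0.036 top [ 0.59581208 -0.24090204  0.1339727 ] theta 1.931775848900163 line 0.00013202429172453806 0.0013607514946908927 -0.005091968792046955 0.01519835330764252 tail 0.006088600992516044 -0.018731675403136222 bar theta 1.8891095476240574
```

Request:
send_rows --pt "0.006 0.007 0 0.1" --pt "0.012 0.014 0.02 0.2" --pt "0.018 0.02 0.045 0.3" --pt "0.022 0.026 0.07 0.37" --pt "0.022 0.026 0.09 0.37" --pt "0.022 0.026 0.105 0.37" --pt "0.022 0.026 0.115 0.37" --pt "0.022 0.026 0.121 0.37" --pt "0.022 0.026 0.123 0.37" --pt "0.022 0.026 0.123 0.37"

```text
time: 1.82
eef_pos: [0.5964, -0.2428, 0.1271]
tcp_rot: [[0.366, 0.931, -0.0], [0.931, -0.366, -0.0], [-0.0, 0.0, -1.0]]
force: [-0.1, -0.0, -0.5]
grip_width: 0.999
finger_force: 0.0
```

Request:
send_rows --pt "0 0 0 0" --pt "0 0 0 0" --pt "0 0 0 0" --pt "0 0 0 0" --pt "0 0 0 0" --pt "0 0 0 0" --pt "0 0 0 0" --pt "0 0 0 0" --pt "0 0 0 0" --pt "0 0 0 0" --grip 0 --grip_force 30

```text
time: 2.65
eef_pos: [0.5973, -0.2431, 0.1276]
tcp_rot: [[0.365, 0.931, 0.002], [0.931, -0.365, -0.001], [-0.0, 0.002, -1.0]]
force: [5.5, -2.2, 1.6]
grip_width: 0.203
finger_force: 29.6
```

Request:
send_rows --pt "0 0 0 0.09" --pt "0 0 0 0.18" --pt "0 0 0 0.27" --pt "0 0 0 0.36" --pt "0 0 0 0.45" --pt "0 0 0 0.54" --pt "0 0 0 0.61" --pt "0 0 0 0.65" --pt "0 0 0 0.65" --pt "0 0 0 0.65"

```text
time: 3.48
eef_pos: [0.5968, -0.2432, 0.1276]
tcp_rot: [[0.854, 0.521, 0.001], [0.521, -0.854, -0.001], [0.0, 0.002, -1.0]]
force: [2.1, -2.1, 5.5]
grip_width: 0.177
finger_force: 29.4
```

Request:
send_rows --pt "0 0 0 0" --pt "0 0 0 0" --pt "0 0 0 0" --pt "0 0 0 0" --pt "0 0 -0.02 0" --pt "0 0 -0.05 0" --pt "0 0 -0.085 0" --pt "0 0 -0.12 0" --pt "0 0 -0.13 0" --pt "0 0 -0.13 0" --grip 1

```text
time: 4.32
eef_pos: [0.5976, -0.2433, 0.2604]
tcp_rot: [[0.854, 0.52, 0.005], [0.52, -0.854, -0.002], [0.003, 0.004, -1.0]]
force: [0.1, 0.6, 0.8]
grip_width: 0.999
finger_force: 0.0
```

```bash
python3 - <<'E'
from h import *
o=arm.get_obs(); im=eyes.snapshot("wrist"); cv2.imwrite("pics/w2.png",im); np.save("w2.npy",o,allow_pickle=True)
print(o["time"],o["eef_pos"],o["tcp_rot"],o["q"])
c=cam("wrist",o); u,v=proj(c,[.604,-.241,.1]).astype(int); print(u,v)
x0=max(0,min(440,u-100)); y0=max(0,min(250,v-75)); print("crop",x0,y0)
B=cv2.resize(im[y0:y0+150,x0:x0+200],(640,480),interpolation=cv2.INTER_CUBIC)
cv2.imwrite("pics/w2k.png",np.clip(B*1.3,0,255).astype(np.uint8))
E
```

```text
4.3167 [ 0.59762833 -0.24326189  0.26039733] [[ 0.8539736   0.5202963   0.00456656]
 [ 0.52030977 -0.85397402 -0.00247098]
 [ 0.00261409  0.00448618 -0.99998652]] [-2.86362847e+01  2.97281271e+01  1.27265063e+01  7.27008873e+01
  1.13384275e-03  1.20010902e+02]
321 185
crop 221 110
```

View pics/w2k.png

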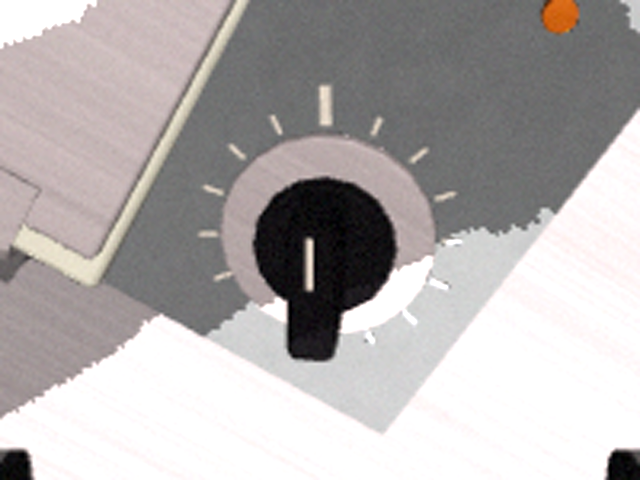

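The pointer line (crop (308,291)→(308,238)) now runs parallel to the direction of the long mark (324,105). I'll check it numerically.

```bash
python3 - <<'E'
from h import *
o=np.load("w2.npy",allow_pickle=True).item(); w=cam("wrist",o)
cr=lambda u,v:(221+u/3.2,110+v/3.2)
n=np.array([-np.sin(.26),0,np.cos(.26)]);e1=np.array([-np.cos(.26),0,-np.sin(.26)]); e2=np.array([0,1,0])
X=np.array([.605,-.241,.098])
def onp(u,v,P):
    fx,fy,cx,cy,R,tt=w; C=-R.T@tt; d=R.T@np.array([(u-cx)/fx,(v-cy)/fy,1]); return C+d*(n@(P-C))/(n@d)
a,b=[onp(*cr(*p),X+n*.03) for p in((308.5,291),(308.5,238))]; d=b-a; print("line",np.arctan2(d@e2,d@e1))
a,b=[onp(*cr(*p),X) for p in((326.5,125),(324,85))]; d=b-a; print("mark",np.arctan2(d@e2,d@e1))
# other marks 1.4.. 
mk={.6:(222,277),1.0:(208,234),1.4:(213,189),1.8:(237,151),2.2:(276,124),2.6:(325,105),3.0:(377,126),3.4:(419,155),3.8:(446,196),4.2:(452,242),4.6:(438,285),5.0:(409,319),5.4:(370,338)}
A=np.array([onp(*cr(*v),X) for v in mk.values()]); q=np.c_[A@e1,A@e2]
from scipy.optimize import least_squares
c=least_squares(lambda p:np.hypot(*(q-p[:2]).T)-p[2],[*q.mean(0),.037]).x
ang=np.mod(np.arctan2(q[:,1]-c[1],q[:,0]-c[0]),2*np.pi); print(np.round(ang-np.array(list(mk)),3), c[2])
ctr=c[0]*e1+c[1]*e2+n*(n@X); print(ctr)
E
```

```text
line 2.6124787233585334
mark 2.542613445035753
[-0.029 -0.023 -0.013 -0.015 -0.017 -0.02  -0.012 -0.013 -0.011 -0.009
 -0.     0.004 -0.015] 0.037914106594546984
[ 0.60671752 -0.24208154  0.0984569 ]
```

Request:
send_rows --pt "0.004 -0.016 0 -0.11" --pt "0.008 -0.032 0 -0.22" --pt "0.012 -0.05 0 -0.33" --pt "0.016 -0.068 0 -0.44" --pt "0.02 -0.086 0 -0.55" --pt "0.024 -0.104 0 -0.66" --pt "0.028 -0.122 0 -0.77" --pt "0.031 -0.138 0 -0.88" --pt "0.033 -0.147 0 -0.96" --pt "0.033 -0.147 0 -1.02"

```text
time: 5.2
eef_pos: [0.5463, -0.0977, 0.255]
tcp_rot: [[-0.002, 1.0, -0.004], [1.0, 0.002, 0.002], [0.002, -0.004, -1.0]]
force: [1.0, 0.3, -0.1]
grip_width: 1.0
finger_force: 0.0
```

```bash
python3 - <<'E'
from h import *
o=arm.get_obs(); im=eyes.snapshot("wrist"); cv2.imwrite("pics/w3.png",im); np.save("w3.npy",o,allow_pickle=True)
print(o["time"],o["eef_pos"],o["tcp_rot"],o["q"])
c=cam("wrist",o); u,v=proj(c,[.55,-.105,.1]).astype(int)
x0=max(0,min(440,u-100)); y0=max(0,min(250,v-75)); print("crop",x0,y0)
B=cv2.resize(im[y0:y0+150,x0:x0+200],(800,600),interpolation=cv2.INTER_CUBIC)
cv2.imwrite("pics/w3k.png",np.clip(B*1.2,0,255).astype(np.uint8))
E
```

```text
5.2 [ 0.54633452 -0.0977279   0.25504433] [[-0.00226808  0.99999046 -0.00373403]
 [ 0.99999599  0.00227439  0.00168648]
 [ 0.00169496 -0.00373019 -0.99999161]] [-1.77043390e+01  1.99739200e+01 -3.28927889e+00  6.69699983e+01
  2.69904802e-02  7.21654731e+01]
crop 224 125
```

View pics/w3k.png

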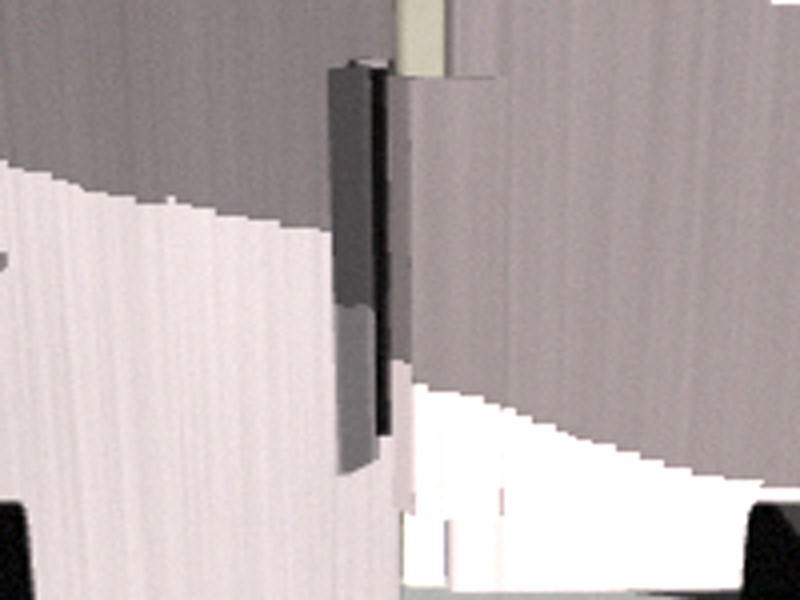

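Channel in this wrist crop: slope foot/back wall at column ≈389, hook edge ≈412, lip flare edge ≈330–340, hook ends at rows 77 and 512, lip ends at rows 68 and 472.

```bash
python3 - <<'E'
from h import *
o=np.load("w3.npy",allow_pickle=True).item(); w=cam("wrist",o)
P=lambda u,v,z:np.round(plane(w,224+u/4,125+v/4,z),4)
for zo in (.048,.051):
  print(zo)
  for nm,u,v,h,x in [("foot",389,120,.046,.00275),("foot",391.5,425,.046,.00275),("edge",412,120,.053,.00975),("edge",413.5,480,.053,.00975),("lip",329,75,.025,-.010),("lip",338.5,465,.025,-.010)]:
    p=P(u,v,zo+h); print(nm,p,"x0",p[0]-x)
  print("y ends hook",P(412,77,zo+.053)[1],P(412,513,zo+.053)[1],"lip",P(330,67,zo+.025)[1],P(338,474,zo+.025)[1])
  print("warmer front/panel edges: deck side at y",P(420,588,.1), P(398,500,.1))
E
```

```text
0.048
foot [ 0.5465 -0.0619  0.094 ] x0 0.54375
foot [ 0.5474 -0.1393  0.094 ] x0 0.54465
edge [ 0.5518 -0.0611  0.101 ] x0 0.5420499999999999
edge [ 0.553  -0.1514  0.101 ] x0 0.54325
lip [ 0.5313 -0.0531  0.073 ] x0 0.5413
lip [ 0.5329 -0.1594  0.073 ] x0 0.5429
y ends hook -0.0513 -0.1605 lip -0.0512 -0.1621
warmer front/panel edges: deck side at y [ 0.555  -0.1823  0.1   ] [ 0.5491 -0.1574  0.1   ]
0.051
foot [ 0.5465 -0.0616  0.097 ] x0 0.54375
foot [ 0.5474 -0.1381  0.097 ] x0 0.54465
edge [ 0.5518 -0.0607  0.104 ] x0 0.5420499999999999
edge [ 0.5529 -0.1501  0.104 ] x0 0.5431499999999999
lip [ 0.5315 -0.0529  0.076 ] x0 0.5415
lip [ 0.533  -0.1581  0.076 ] x0 0.543
y ends hook -0.051 -0.1591 lip -0.0509 -0.1608
warmer front/panel edges: deck side at y [ 0.555  -0.1823  0.1   ] [ 0.5491 -0.1574  0.1   ]
```

Request:
send_rows --pt "0.036 -0.003 0 -0.12" --pt "0.072 -0.006 0 -0.24" --pt "0.108 -0.009 0 -0.36" --pt "0.144 -0.012 0 -0.48" --pt "0.18 -0.015 0 -0.6" --pt "0.216 -0.018 0 -0.72" --pt "0.252 -0.02 0 -0.84" --pt "0.288 -0.022 0 -0.96" --pt "0.324 -0.024 0 -1.08" --pt "0.358 -0.026 0 -1.2"

```text
time: 6.08
eef_pos: [0.5225, 0.2597, 0.2553]
tcp_rot: [[-0.932, 0.362, -0.002], [0.362, 0.932, -0.001], [0.002, -0.002, -1.0]]
force: [2.0, 0.6, -0.8]
grip_width: 0.999
finger_force: 0.0
```

Request:
send_rows --pt "0 0 0 -0.12" --pt "0 0 0 -0.24" --pt "0 0 0 -0.36" --pt "0 0 0 -0.46" --pt "0 0 0 -0.51" --pt "0 0 0 -0.51" --pt "0 0 0 -0.51" --pt "0 0 0 -0.51" --pt "0 0 0 -0.51" --pt "0 0 0 -0.51"

```text
time: 6.92
eef_pos: [0.5235, 0.2581, 0.2568]
tcp_rot: [[-0.991, -0.134, -0.0], [-0.134, 0.991, -0.0], [0.0, -0.0, -1.0]]
force: [0.6, 0.1, 0.0]
grip_width: 0.993
finger_force: 0.0
```

```bash
python3 - <<'E'
from h import *
o=arm.get_obs(); im=eyes.snapshot("wrist"); cv2.imwrite("pics/w4.png",im); np.save("w4.npy",o,allow_pickle=True)
print(o["time"],o["eef_pos"],o["tcp_rot"],o["q"])
c=cam("wrist",o); print(proj(c,[.55,.34,.1]))
cv2.imwrite("pics/w4b.png",cv2.resize(im,(800,500),interpolation=cv2.INTER_CUBIC))
E
```

```text
6.9167 [0.52351133 0.2580826  0.25677614] [[-9.91037891e-01 -1.33580640e-01 -3.33194989e-04]
 [-1.33580612e-01  9.91037945e-01 -1.05557166e-04]
 [ 3.44309271e-04 -6.01027605e-05 -9.99999939e-01]] [1.90673331e+01 2.29438655e+01 1.40356323e+00 6.84797167e+01
 5.20361972e-04 1.13907804e+01]
[397.45570938 228.35309459]
```

View pics/w4b.png

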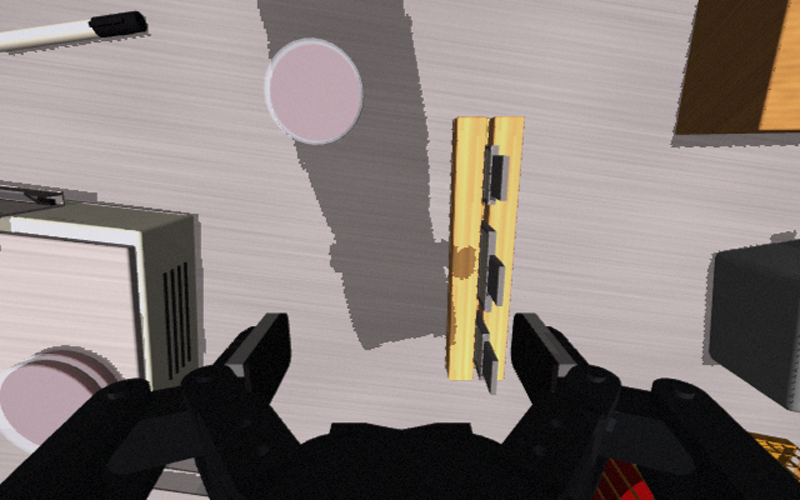

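Stand at view (450–525,115–380); the wide holder is the middle one, tab at (497,280), body (487,265). I'll check numerically which face carries the card and locate the tab.

```bash
python3 - <<'E'
from h import *
im=cv2.imread("pics/w4.png"); s=cv2.imread("pics/side0.png")
for y in range(176,252,4): print(y,[int(g) for g in im[y,380:410].mean(1)])
print("top->down side col 253 bgr",[s[y,250:256].mean(0).astype(int).tolist() for y in range(300,340,3)])
t=cv2.imread("pics/top0.png")
for y in range(188,226,4): print(y,[int(g) for g in t[y,184:212].mean(1)])
E
```

```text
176 [184, 184, 184, 184, 161, 72, 59, 45, 50, 56, 73, 139, 170, 176, 181, 185, 181, 187, 186, 183, 181, 180, 176, 173, 177, 183, 187, 188, 180, 183]
180 [184, 182, 184, 172, 99, 35, 40, 42, 43, 45, 46, 79, 150, 177, 178, 184, 186, 187, 188, 180, 179, 176, 176, 174, 181, 185, 186, 187, 185, 183]
184 [185, 185, 184, 172, 80, 65, 58, 39, 30, 34, 42, 49, 46, 42, 37, 66, 136, 187, 186, 181, 180, 174, 173, 175, 181, 188, 187, 187, 183, 184]
188 [184, 184, 182, 168, 71, 67, 61, 57, 60, 56, 61, 120, 141, 138, 141, 141, 147, 179, 186, 182, 180, 179, 175, 177, 184, 187, 184, 184, 183, 182]
192 [183, 183, 181, 162, 54, 73, 56, 62, 58, 51, 71, 140, 144, 137, 139, 143, 152, 188, 180, 180, 178, 176, 175, 179, 185, 188, 188, 183, 184, 186]
196 [185, 184, 171, 102, 57, 71, 57, 56, 61, 56, 79, 140, 139, 139, 142, 141, 160, 185, 185, 179, 178, 177, 174, 182, 186, 189, 185, 181, 184, 181]
200 [136, 185, 179, 159, 81, 66, 61, 59, 58, 61, 100, 142, 141, 138, 142, 145, 169, 186, 182, 181, 178, 173, 177, 185, 184, 188, 184, 180, 187, 182]
204 [184, 188, 173, 81, 65, 61, 60, 58, 58, 64, 111, 103, 54, 52, 56
[... 2522 characters left out ...]
8, 124, 123, 131, 130]
208 [124, 121, 124, 117, 120, 111, 98, 90, 57, 31, 32, 30, 32, 42, 45, 51, 55, 47, 50, 66, 108, 128, 129, 131, 124, 122, 126, 128]
212 [121, 123, 122, 125, 121, 121, 113, 92, 77, 56, 45, 33, 34, 39, 66, 55, 46, 43, 44, 62, 110, 130, 131, 132, 125, 124, 127, 128]
216 [120, 123, 123, 120, 119, 124, 123, 124, 133, 130, 126, 126, 109, 105, 91, 77, 53, 48, 41, 41, 66, 107, 127, 134, 135, 126, 123, 128]
220 [124, 124, 117, 122, 122, 116, 129, 128, 133, 126, 125, 124, 118, 107, 95, 82, 61, 38, 42, 49, 54, 86, 113, 129, 130, 128, 122, 121]
224 [119, 124, 120, 123, 120, 121, 121, 125, 128, 132, 131, 123, 123, 124, 120, 115, 102, 91, 60, 35, 36, 71, 108, 125, 132, 131, 125, 125]
```

```bash
python3 - <<'E'
from h import *
o=np.load("w4.npy",allow_pickle=True).item(); w=cam("wrist",o)
g=cv2.imread("pics/w4.png").mean(2)
print("col400",[int(v) for v in g[206:252,400]]);print("col395 rows180-210",[int(v) for v in g[180:210,395]]); print("col392 rows232-254",[int(v) for v in g[232:254,392]])
a=plane(w,401.2,216,.098); b=plane(w,399.6,240,.098); print(a,b,"yaw",np.degrees(np.arctan2(b[1]-a[1],b[0]-a[0])))
for v in (213.5,246.5): print("tab end",plane(w,400.2,v,.098))
print("shoulders",plane(w,394.5,185.5,.064),plane(w,391,249,.064))
t=cam("top")
print("stand edges", [np.round(plane(t,*p,.03),3) for p in((183,151),(209,148),(196,269),(223,266))])
print("wrist stand",[np.round(plane(w,.8*u,.8*v,.03),4) for u,v in((456,117),(524,117),(449,379))])
E
```

```text
col400 [176, 176, 134, 69, 43, 39, 40, 110, 134, 137, 133, 138, 136, 136, 137, 139, 139, 136, 139, 136, 139, 140, 140, 140, 137, 137, 136, 138, 138, 138, 138, 139, 138, 138, 140, 138, 137, 137, 136, 188, 190, 191, 189, 192, 192, 191]
col395 rows180-210 [184, 183, 184, 138, 66, 111, 138, 146, 141, 140, 139, 141, 143, 136, 141, 141, 141, 140, 142, 141, 145, 144, 145, 146, 63, 46, 43, 42, 39, 33]
col392 rows232-254 [34, 34, 30, 28, 73, 118, 129, 137, 136, 138, 139, 141, 140, 143, 147, 145, 146, 159, 184, 185, 185, 186]
[0.53728377 0.34166638 0.098     ] [0.56283125 0.34540345 0.098     ] yaw 8.322178480182222
tab end [0.53484641 0.34013661 0.098     ]
tab end [0.56981762 0.34749867 0.098     ]
shoulders [0.51398942 0.33832996 0.064     ] [0.58817628 0.34943052 0.064     ]
stand edges [array([0.68 , 0.389, 0.03 ]), array([0.685, 0.33 , 0.03 ]), array([0.417, 0.352, 0.03 ]), array([0.423, 0.293, 0.03 ])]
wrist stand [array([0.4226, 0.2944, 0.03  ]), array([0.4145, 0.354 , 0.03  ]), array([0.6866, 0.3334, 0.03  ])]
```

Request:
send_rows --pt "-0.01 0.025 0 -0.01" --pt "-0.02 0.05 0.01 -0.01" --pt "-0.03 0.07 0.03 -0.01" --pt "-0.039 0.081 0.06 -0.01" --pt "-0.039 0.081 0.09 -0.01" --pt "-0.039 0.081 0.12 -0.01" --pt "-0.039 0.081 0.14 -0.01" --pt "-0.039 0.081 0.155 -0.01" --pt "-0.039 0.081 0.165 -0.01" --pt "-0.039 0.081 0.169 -0.01"

```text
time: 7.8
eef_pos: [0.5506, 0.3433, 0.0864]
tcp_rot: [[-0.99, -0.144, -0.002], [-0.144, 0.99, -0.001], [0.002, -0.001, -1.0]]
force: [-0.3, 0.2, 0.5]
grip_width: 1.0
finger_force: 0.0
```

Request:
send_rows --pt "0 0 0 0" --pt "0 0 0 0" --pt "0 0 0 0" --pt "0 0 0 0" --pt "0 0 0 0" --pt "0 0 0 0" --pt "0 0 0 0" --pt "0 0 0 0" --pt "0 0 0 0" --pt "0 0 0 0" --grip 0 --grip_force 80

```text
time: 8.63
eef_pos: [0.5517, 0.3438, 0.0886]
tcp_rot: [[-0.989, -0.145, 0.001], [-0.145, 0.989, 0.0], [-0.001, 0.0, -1.0]]
force: [-0.9, -0.3, 5.9]
grip_width: 0.039
finger_force: 79.4
```

Request:
send_rows --pt "0 0 -0.015 0" --pt "0 0 -0.04 0" --pt "0 0 -0.075 0" --pt "0 0 -0.11 0" --pt "0 0 -0.14 0" --pt "0 0 -0.15 0" --pt "0.006 -0.03 -0.15 0.1" --pt "0.012 -0.065 -0.15 0.2" --pt "0.018 -0.1 -0.15 0.3" --pt "0.024 -0.135 -0.15 0.4"

```text
time: 9.47
eef_pos: [0.5464, 0.2054, 0.2372]
tcp_rot: [[-0.967, 0.256, -0.001], [0.256, 0.967, -0.0], [0.001, -0.001, -1.0]]
force: [0.9, 0.3, 0.6]
grip_width: 0.042
finger_force: 78.7
```

Request:
send_rows --pt "-0.008 -0.03 0 0.12" --pt "-0.016 -0.06 0 0.24" --pt "-0.024 -0.09 0 0.36" --pt "-0.032 -0.12 0 0.48" --pt "-0.04 -0.152 0 0.6" --pt "-0.048 -0.184 0 0.72" --pt "-0.056 -0.216 0 0.84" --pt "-0.064 -0.248 0 0.96" --pt "-0.071 -0.28 0 1.08" --pt "-0.076 -0.302 0 1.2"

```text
time: 10.3
eef_pos: [0.5439, -0.1074, 0.2373]
tcp_rot: [[-0.109, 0.994, -0.001], [0.994, 0.109, -0.0], [-0.0, -0.001, -1.0]]
force: [0.3, 0.7, -1.0]
grip_width: 0.043
finger_force: 78.7
```

Request:
send_rows --pt "0 0 0 0.1" --pt "0 0 0 0.1" --pt "0 0 0 0.1" --pt "0 0 0 0.1" --pt "0 0 0 0.1" --pt "0 0 0 0.1" --pt "0 0 0 0.1" --pt "0 0 0 0.1" --pt "0 0 0 0.1" --pt "0 0 0 0.1"

```text
time: 11.13
eef_pos: [0.5446, -0.1047, 0.2381]
tcp_rot: [[-0.016, 1.0, 0.0], [1.0, 0.016, -0.0], [-0.0, 0.0, -1.0]]
force: [0.3, -0.5, -0.4]
grip_width: 0.041
finger_force: 78.7
```

```bash
python3 - <<'E'
from h import *
o=arm.get_obs(); im=eyes.snapshot("wrist"); cv2.imwrite("pics/w5.png",im); np.save("w5.npy",o,allow_pickle=True)
s=eyes.snapshot("side"); cv2.imwrite("pics/s5.png",s)
print(o["time"],o["eef_pos"],o["tcp_rot"],o["grip_width"])
c=cam("side"); u,v=proj(c,o["eef_pos"]).astype(int); y0=max(v-60,0)
A=cv2.resize(s[y0:y0+200,u-80:u+80],(480,600),interpolation=cv2.INTER_CUBIC)
B=im[:,160:480]; B=cv2.resize(B,(320,400))
out=np.zeros((600,800,3),np.uint8); out[:,:480]=A; out[:400,480:]=B; print("crop",u-80,y0)
cv2.imwrite("pics/c5.png",np.clip(out*1.3,0,255).astype(np.uint8))
E
```

```text
11.1333 [ 0.54456501 -0.10466685  0.23805669] [[-1.64268026e-02  9.99865061e-01  1.41158738e-04]
 [ 9.99865071e-01  1.64268067e-02 -2.75081429e-05]
 [-2.98232183e-05  1.40687821e-04 -9.99999990e-01]] 0.0412603017044108
crop 275 35
```

View pics/c5.png

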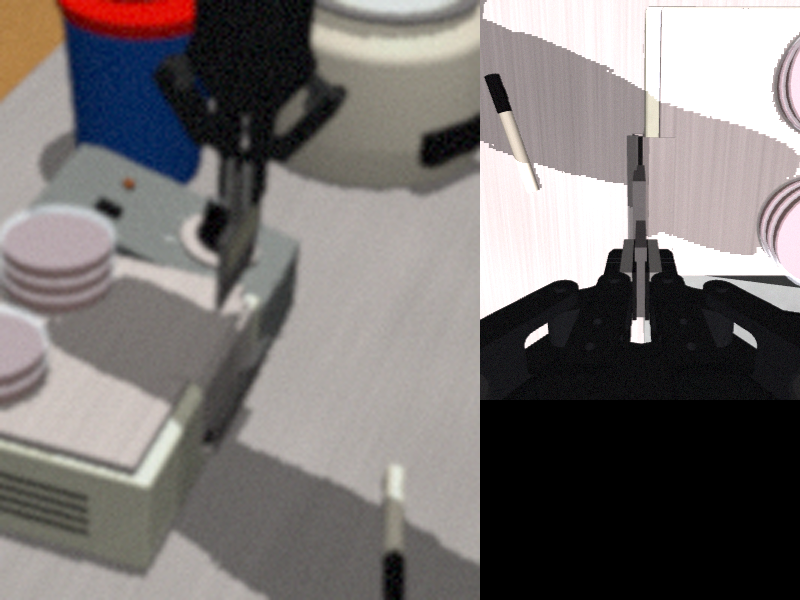

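The holder hangs upright, is parallel to the channel and sits over its middle (wrist part: plate along column ≈640, slot just beyond it). Starting the descent.

Request:
send_rows --pt "0 -0.0015 0.01 0.002" --pt "0 -0.0015 0.025 0.002" --pt "0 -0.0015 0.04 0.002" --pt "0 -0.0015 0.05 0.002" --pt "0 -0.0015 0.058 0.002" --pt "0 -0.0015 0.065 0.002" --pt "0 -0.0015 0.071 0.002" --pt "0 -0.0015 0.077 0.002" --pt "0 -0.0015 0.082 0.002" --pt "0 -0.0015 0.086 0.002"

```text
time: 12.07
eef_pos: [0.5431, -0.1048, 0.1516]
tcp_rot: [[-0.014, 1.0, 0.0], [1.0, 0.014, -0.0], [-0.0, 0.0, -1.0]]
force: [-0.8, -0.3, -0.4]
grip_width: 0.045
finger_force: 78.7
```

Request:
send_rows --pt "0 0 0.0015 0" --pt "0 0 0.003 0" --pt "0 0 0.0045 0" --pt "0 0 0.006 0" --pt "0 0 0.0075 0" --pt "0 0 0.009 0" --pt "0 0 0.0105 0" --pt "0 0 0.012 0" --pt "0 0 0.0135 0" --pt "0 0 0.015 0"

```text
time: 12.9
eef_pos: [0.5433, -0.1048, 0.1369]
tcp_rot: [[-0.014, 1.0, 0.001], [1.0, 0.014, -0.0], [-0.0, 0.001, -1.0]]
force: [2.1, 0.4, 0.8]
grip_width: 0.041
finger_force: 78.8
```

Request:
send_rows --pt "0 0 0.0005 0" --pt "0 0 0.001 0" --pt "0 0 0.0015 0" --pt "0 0 0.002 0" --pt "0 0 0.0025 0" --pt "0 0 0.003 0" --pt "0 0 0.0035 0" --pt "0 0 0.004 0" --pt "0 0 0.0045 0" --pt "0 0 0.005 0"

```text
time: 13.73
eef_pos: [0.5431, -0.1048, 0.1321]
tcp_rot: [[-0.014, 1.0, 0.0], [1.0, 0.014, -0.0], [-0.0, 0.0, -1.0]]
force: [1.5, -0.0, 4.0]
grip_width: 0.037
finger_force: 79.3
```

Request:
send_rows --pt "0 0 0.0003 0" --pt "0 0 0.0006 0" --pt "0 0 0.0009 0" --pt "0 0 0.0012 0" --pt "0 0 0.0015 0" --pt "0 0 0.0018 0" --pt "0 0 0.0021 0" --pt "0 0 0.0024 0" --pt "0 0 0.0027 0" --pt "0 0 0.003 0"

```text
time: 14.57
eef_pos: [0.5433, -0.1048, 0.1298]
tcp_rot: [[-0.014, 1.0, 0.001], [1.0, 0.014, -0.0], [-0.0, 0.001, -1.0]]
force: [-0.3, 1.2, 11.1]
grip_width: 0.042
finger_force: 80.6
```

Request:
send_rows --pt "0 0 0.0003 0" --pt "0 0 0.0006 0" --pt "0 0 0.0009 0" --pt "0 0 0.0012 0" --pt "0 0 0.0015 0" --pt "0 0 0.0015 0" --pt "0 0 0.0015 0" --pt "0 0 0.0015 0" --pt "0 0 0.0015 0" --pt "0 0 0.0015 0"

```text
time: 15.4
eef_pos: [0.5434, -0.1049, 0.1286]
tcp_rot: [[-0.014, 1.0, 0.001], [1.0, 0.014, -0.0], [-0.0, 0.001, -1.0]]
force: [0.1, 1.0, 14.5]
grip_width: 0.045
finger_force: 81.2
```

Request:
send_rows --pt "0 0 0.0003 0" --pt "0 0 0.0006 0" --pt "0 0 0.0008 0" --pt "0 0 0.0008 0" --pt "0 0 0.0008 0" --pt "0 0 0.0008 0" --pt "0 0 0.0008 0" --pt "0 0 0.0008 0" --pt "0 0 0.0008 0" --pt "0 0 0.0008 0"

```text
time: 16.23
eef_pos: [0.5435, -0.1049, 0.1284]
tcp_rot: [[-0.014, 1.0, 0.002], [1.0, 0.014, -0.001], [-0.001, 0.002, -1.0]]
force: [-1.7, 1.6, 18.6]
grip_width: 0.041
finger_force: 82.1
```

```bash
python3 - <<'E'
from h import *
s=eyes.snapshot("side"); im=eyes.snapshot("wrist"); o=arm.get_obs(); print(o["time"],o["eef_pos"],o["force"],o["finger_force"])
c=cam("side"); u,v=proj(c,[.543,-.106,.09]).astype(int)
A=cv2.resize(s[v-60:v+60,u-60:u+60],(460,460),interpolation=cv2.INTER_CUBIC)
out=np.zeros((460,800,3),np.uint8); out[:,:460]=A; out[:400,460:800]=cv2.resize(im[:,150:490],(340,400))
cv2.imwrite("pics/c6.png",np.clip(out*1.3,0,255).astype(np.uint8))
E
```

```text
16.3333 [ 0.54351888 -0.10489791  0.12840798] [-1.88186615  2.334479   20.63594908] 82.07367539405823
```

View pics/c6.png

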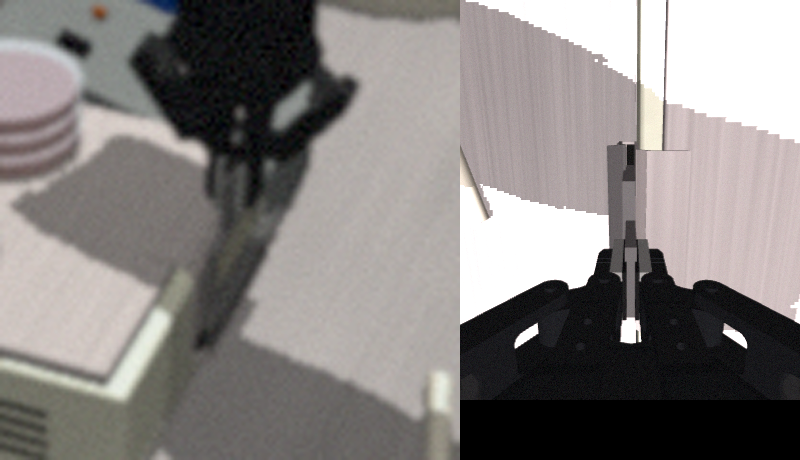

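The holder stands in the slot behind the lip (wrist part: plate at column ≈630 between the lip at 615 and the hook at 640). The push is a little high, so I'll ease off slightly and let it settle.

Request:
send_rows --pt "0 0 -0.0003 0" --pt "0 0 -0.0004 0" --pt "0 0 -0.0004 0" --pt "0 0 -0.0004 0" --pt "0 0 -0.0004 0" --pt "0 0 -0.0004 0" --pt "0 0 -0.0004 0" --pt "0 0 -0.0004 0" --pt "0 0 -0.0004 0" --pt "0 0 -0.0004 0"

```text
time: 17.17
eef_pos: [0.5435, -0.1049, 0.1285]
tcp_rot: [[-0.014, 1.0, 0.002], [1.0, 0.014, -0.0], [-0.001, 0.002, -1.0]]
force: [-1.4, 1.7, 16.8]
grip_width: 0.039
finger_force: 81.4
```

Request:
send_rows --pt "0 0 0 0" --pt "0 0 0 0" --pt "0 0 0 0" --pt "0 0 0 0" --pt "0 0 0 0" --pt "0 0 0 0" --pt "0 0 0 0" --pt "0 0 0 0" --pt "0 0 0 0" --pt "0 0 0 0"

```text
time: 18.0
eef_pos: [0.5435, -0.1049, 0.1285]
tcp_rot: [[-0.014, 1.0, 0.002], [1.0, 0.014, -0.0], [-0.0, 0.002, -1.0]]
force: [-1.0, 1.8, 17.1]
grip_width: 0.04
finger_force: 81.4
```

```bash
python3 -c "
from cell import workorder
print(workorder.sign_off())"
```

```text
the job is handed in; nothing more can be done
None
```

The job is handed in, but the sign-off returned no verdict: by my measurements the pointer is at about 2.63 rad (long mark 2.60), and the wide holder is seated card-out behind the lip, near the channel's middle, still gripped and pressed down with about 17 N at the wrist, lip rub included.

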